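Seat the keyed cup chuck in the banding wheel

ROBOT

A 6-joint arm with a two-finger parallel gripper is mounted at the origin on the work surface. World frame = base frame: x ahead of the robot, y to its left, z up, the work surface at z = 0. Lengths are in mm, angles in rad, forces in N, time in s.
With the tool pointing down it reaches from about 325 to 775 mm from the base axis. Payload 5.5 kg.
Tool frame: the origin (TCP) lies on the centre line of the jaws, within the pads' length; the fingertips stand 25 mm ahead of it and the grasp point (between the pads) lies 6 mm ahead of it; y points along the fingers, z is the direction in which the jaws open and shut, and the axes are right-handed (so a half turn about y gives the same grasp; the last joint's range is limited). The gripper opens to 88 mm and grips with 3 to 60 N. Pads are 20 mm wide; open, the fingers measure 115 mm over their backs; the gripper's body (75 mm by 178 mm) begins 61 mm behind the grasp point.
Start: joints at [1.177, 0.091, 1.231, -0, 1.82, -0.057], TCP at [198.286, 566.303, 247.631] pointing down, gripper open.
Joint ranges: [-2.87, 2.87], [-0.86, 2.18], [0.17, 2.46], [-1.51, 4.65], [0.06, 2.69], [-2.65, 2.65]. Speed limits (rad/s): [2.57, 2.57, 3.01, 3.14, 3.14, 3.14].

INTERFACE

Orientations are given as a unit quaternion [w, x, y, z].
In Python, from plant import telemetry, cams, r gives the robot as it stands. The module is installed in compiled form; this text tells all that it offers.
- The arm moves only by the tool move_arm, never from a script. Its argument "rows" is one flat list of numbers, 7 for each row, row after row: the turn, a rotation vector about the tool's x, y, z in degrees, then the shift along the tool's x, y, z in m, then the gripper's target within -1 to 1 (shut at 1, half-way at 0, fully open at -1). In form: [ax, ay, az, tx, ty, tz, gripper, ax, ay, az, tx, ty, tz, gripper, ...]. A call has 1 to 20 rows; each row is the pose to reach, as a shift and turn from the pose commanded when the call began, along the tool's axes at that moment; what a row does not reach only later rows make up. A row lasts 1/10 s, in which the tool goes at most 50 mm and 8.59 degrees, less where a joint would pass 70% of its speed; a pose out of reach is approached as far as the arm can. A call with a gripper value outside its range is refused whole. The fingers move at their own pace and stop on an object; the grip force is fixed at half the most. Time passes only in rows, so rows that repeat a pose let the fingers close. It gives the time, the measured TCP pose, the force and the opening at its end, in the units of the state.
- telemetry.sense(): the state, without advancing time (a new reading comes with each control period).
- cams.get_image(name): name is "side" or "top" or "wrist"; returns a dict with "image" (400x640x3 uint8, blue, green, red), "depth" (400x640 float32, mm along the optical axis (not along the pixel's ray), 0 where there is no reading), "mtx" (3x3 intrinsics, pixels), "R" (3x3) and "t" (3): a world point X has camera coordinates R X + t; the wrist camera has in their place "T_tool_cam" (4x4, takes a point from camera to tool coordinates, whose origin is the TCP and whose axes are the tool frame's). Camera axes: x right, y down, z forward; pixel columns grow to the right and rows downward; lengths in mm; the calibration is good to about 2 mm. The wrist camera is an equidistant fisheye: a pixel r from the principal point sees the ray r / f radians off the axis. A picture is of the moment at which its call begins: read the wrist's pose just before it.
- r.job_done(): hands the job in, once; it reports no verdict.
The state is a dict: "clock": time; "qpos": joint angles; "qvel": joint speeds; "tau": joint torques, N m; "eef_pos": TCP position; "ee_rot": TCP orientation; "ft_force": force on the tool from outside, world axes, zero at the start; "torque": the same for the moment, N m; "opening": finger opening in mm.
Only numpy, scipy, OpenCV 4.12 (cv2) and the standard library are available. Lean on these libraries where they do the work, as an engineer would, in place of code of your own. Each camera call takes 0.05 s, during which the arm holds its last target.

TASK

Take the cup-shaped chuck out of its wooden stand, lower its spindle into the hub of the banding wheel, and turn it while pushing down until the key slips into the keyway. Push it fully home against the spring so that its flange sits flat on the hub, and finish while still gripping it and pressing it home, as it has to be held there for the lock screw: do not let go. Leave the other things on the bench where they are.

Things in the scene. Friction and masses are not known exactly. Their poses are not given: they have to be found in the camera images.
- chuck_grip (a point): The cup-shaped chuck, the part to fit; metal, upright, 0.18 to 0.35 kg. Its upper part is an open round cup, mouth up, 48 mm outside diameter, wall 4 mm, 50 mm tall. This point is on its axis, 25 mm below the rim: the height to grip. Axes: z up along the chuck's axis; the key points along -x.
- chuck_shoulder (a point): Same chuck: centre of the underside of its flange (58 mm across, 6 mm thick, below the cup), 31 mm below chuck_grip; same axes. It lies on the hub's face when home. Below it a round spindle, 20 mm diameter, 50 mm long, coned tip. A key 7 mm wide runs along the spindle's upper 30 mm, out to 15 mm from the axis; the lowest 20 mm is a plain round pilot.
- chuck: Same chuck; origin and axes as chuck_shoulder. A small tab, 8 mm wide, sticks out of the flange's rim, to 38 mm from the axis, directly above the key: it shows where the key is. At the start the key points within 0.7 rad of the world's -x.
- wheel: Banding wheel (low turntable), fixed, brake on: dark foot 170 mm across, bright disc 200 mm across, its top 100 mm above the bench, and in the middle a steel hub 56 mm across that rises 25 mm above the disc. Origin on the bench under the axis, z up. Its front is its -x, where a dark brake block sticks out from under the disc; within 0.4 rad of the world's -x.
- hub_face (a point): Centre of the bore's mouth on the hub's flat top, 125 mm above the bench; axes as the wheel's. Bore 23 mm in diameter. One keyway, 10 mm wide, out to 17 mm from the axis, open at the top. Its direction is NOT given by these axes: it lies anywhere within 0.6 rad either side of the wheel's front (-x) and is seen from above as a notch in the bore's edge.
- bore_pin (a point): In the bore, 38 mm below hub_face: top of a sprung pin as it stands at rest. The key rests on the hub's face, flange 30 mm above it, until it is within about 0.1 rad of the keyway; then it can go down. The spindle meets the pin with the flange 12 mm above the face; the pin pushes back with 4.5 N, rising to 9 N at home, and lifts the chuck if let go. A light push does not turn the hub.
- stand_a: Turned wooden ring stand, 84 mm across, 58 mm tall, fixed, hole 40 mm in diameter. The two chucks hang by their flanges in this and the other stand; which is in which varies. Origin under its centre.
- stand_b: The other, identical stand.
- cone_chuck: Bystander: a chuck with a pointed cone, 48 mm high, in place of the cup, in the other stand. Origin at the centre of its flange's underside. Leave it.
- bisque_cup: Bystander: terracotta cup, 72 mm across, 80 mm tall.
- bisque_bowl: Bystander: white bowl, 124 mm across, 55 mm tall.
- glaze_jar: Bystander: closed jar, 68 mm across, 95 mm tall.
- brush: Bystander: brush, 190 mm long, lying.
- rib: Bystander: flat round wooden smoothing disc, 80 mm across, 8 mm thick, lying.
There are look-alikes about, which are no part of the job. Leave any purple look-alike of the chuck alone.

How it is judged:
By the outcome, as a careful person would: the job done as asked, in the order asked, and still so for the second after the job is handed in, while the arm keeps its last pose, push and grip.
It also fails if it takes over 58 s, if anything falls off the work surface, if the arm or the gripper's body presses on something with over 40 N, if the wrist force passes 120 N, or if a joint passes its speed limit or range.

## Working session

There is one attempt and no reset: what is moved stays moved. The work goes in short steps, Python scripts to look and compute and a tool call to move; the robot and the scene stay as the last step left them, time stands still between calls to the robot, and variables do not carry over. Pictures are saved under pics/ and viewed, and the job is handed in when it is done.

Besides the shell and the picture viewer there is one more tool, called after ">>>" as a command line: name --argument value ..., lists and objects as JSON in quotes. move_arm: Moves the arm, as the interface text tells. Its arguments: {"type":"object","properties":{"rows":{"type":"array"}},"required":["rows"]}

```bash
mkdir -p pics
cat > h.py <<'E'
import numpy as np, cv2, pickle
from plant import telemetry, cams, r
from scipy.spatial.transform import Rotation as Ro
def st():
    s=telemetry.sense(); return s
def Rt(s): q=s['ee_rot']; return Ro.from_quat([q[1],q[2],q[3],q[0]]).as_matrix()
def snap(name,tag):
    s=st(); d=cams.get_image(name); d=dict(d); d['s']=s
    pickle.dump(d,open(f'pics/{tag}.pkl','wb')); cv2.imwrite(f'pics/{tag}.png',d['image']); return d
def load(tag): return pickle.load(open(f'pics/{tag}.pkl','rb'))
def ray(d,u,v):
    K=d['mtx']
    x=(u-K[0,2])/K[0,0]; y=(v-K[1,2])/K[1,1]
    if 'T_tool_cam' in d:
        th=np.hypot(x,y); k=np.sin(th)/th if th>1e-9 else 1
        c=np.array([x*k,y*k,np.cos(th)])
        T=d['T_tool_cam']; R=Rt(d['s']); 
        return R@T[:3,3]+0+np.array(R@np.zeros(3))+np.array(d['s']['eef_pos']), R@T[:3,:3]@c
    R=np.array(d['R']);t=np.array(d['t']).ravel()
    return -R.T@t, R.T@np.array([x,y,1])
def atz(d,u,v,z):
    o,w=ray(d,u,v); return o+w*(z-o[2])/w[2]
def dep(d,u,v):
    o,w=ray(d,u,v); z=d['depth'][int(v),int(u)]
    return o+w*z if 'T_tool_cam' not in d else o+w*z/ (np.cos(np.hypot((u-d['mtx'][0,2])/d['mtx'][0,0],(v-d['mtx'][1,2])/d['mtx'][1,1])))
def proj(d,X):
    if 'T_tool_cam' in d:
        R=Rt(d['s']);T=d['T_tool_cam']
        p=R.T@(np.array(X)-np.array(d['s']['eef_pos'])); c=T[:3,:3].T@(p-T[:3,3])
        th=np.arctan2(np.hypot(c[0],c[1]),c[2]); ph=np.arctan2(c[1],c[0])
        return d['mtx'][0,2]+d['mtx'][0,0]*th*np.cos(ph), d['mtx'][1,2]+d['mtx'][1,1]*th*np.sin(ph)
    c=np.array(d['R'])@np.array(X)+np.array(d['t']).ravel(); p=d['mtx']@(c/c[2]); return p[0],p[1]
def tri(*obs):
    A=np.zeros((3,3));b=np.zeros(3)
    for d,u,v in obs:
        o,w=ray(d,u,v);w=w/np.linalg.norm(w);P=np.eye(3)-np.outer(w,w);A+=P;b+=P@o
    return np.linalg.solve(A,b)
def crop(d,u0,v0,u1,v1,k,name):
    cv2.imwrite(f'pics/{name}.png',cv2.resize(d['image'][v0:v1,u0:u1],None,fx=k,fy=k,interpolation=cv2.INTER_CUBIC))
E
python3 - <<'E'
from h import *
np.set_printoptions(precision=3,suppress=True)
for n in ['top','side','wrist']:
    d=snap(n,n+'0'); print(n,d['mtx'].tolist())
s=st();print(s);print(Rt(s)); print(d['T_tool_cam'])
E
```

```text
top [[423.27426583524357, 0.0, 318.02779145272694], [0.0, 423.27426583524357, 201.97270668430866], [0.0, 0.0, 1.0]]
side [[385.9804458190926, 0.0, 315.375298339148], [0.0, 385.9804458190926, 202.21871380319166], [0.0, 0.0, 1.0]]
wrist [[309.70691628693146, 0.0, 315.111188065164], [0.0, 309.70691628693146, 203.322336562792], [0.0, 0.0, 1.0]]
{'clock': 0.15, 'qpos': array([ 1.177,  0.092,  1.232,  0.   ,  1.82 , -0.057]), 'qvel': array([-0.   , -0.003, -0.004, -0.001, -0.001,  0.001]), 'tau': array([  0.002, -44.705, -40.691,   0.07 ,   0.027,  -0.   ]), 'eef_pos': array([198.197, 566.117, 246.754]), 'ee_rot': array([-0.697,  0.698, -0.119,  0.118]), 'ft_force': array([-0.419,  0.148,  0.126]), 'torque': array([ 0.034, -0.021,  0.011]), 'opening': 87.79161759887508}
[[ 0.944 -0.001  0.33 ]
 [-0.33  -0.001  0.944]
 [-0.    -1.    -0.002]]
[[   0.       0.968    0.251  -68.066]
 [  -0.      -0.251    0.968 -136.231]
 [   1.      -0.       0.       0.078]
 [   0.       0.       0.       1.   ]]
```

View pics/top0.png

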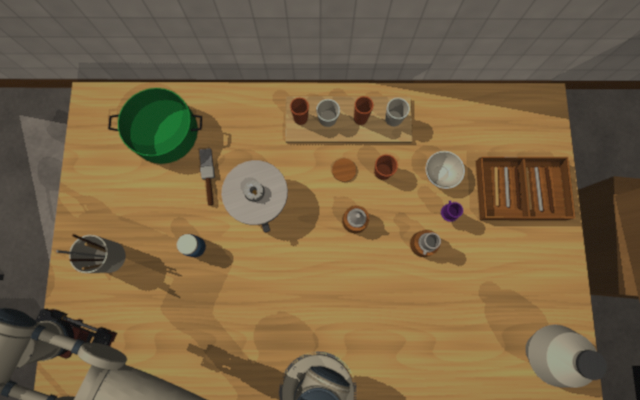

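View pics/side0.png

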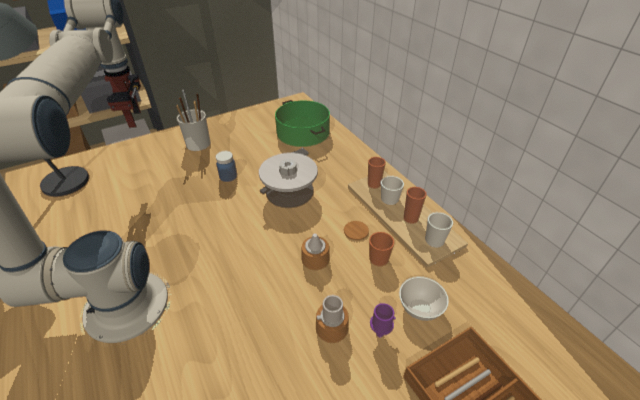

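View pics/wrist0.png

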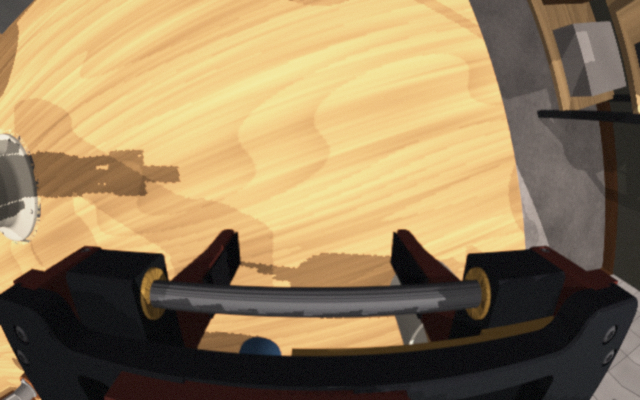

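Candidates for the chuck: top (428,242), top (356,218), and a purple one at (452,211). In the side view, (332,310) looks like an open metal cup and (316,245) like a cone. I'll enlarge both to confirm.

Run:
```python
from h import *
t=load('top0');s=load('side0')
crop(t,330,190,470,265,5.5,'c_top'); crop(s,280,220,400,350,4.5,'c_side'); crop(t,215,155,295,240,7,'c_wh')
for n,u,v in [('cup',430,238),('cone',356,214),('hub',254,189),('disc',235,205)]:
    print(n,dep(t,u,v))
for n,u,v in [('cup',332,303),('cone',316,237),('hub',289,166)]: print(n,dep(s,u,v))
```

```text
cup [ 454.1784648  -341.68005126   64.45824559]
cone [ 521.21205923 -113.99683035  103.01853097]
hub [602.22411822 196.23653533  80.73987363]
disc [548.42228173 248.84701824  99.62632856]
cup [ 450.56741923 -319.52146763   83.06178135]
cone [ 516.68057716 -126.2661881   100.94860055]
hub [587.36668299 176.75153797 123.30518743]
```

View pics/c_top.png

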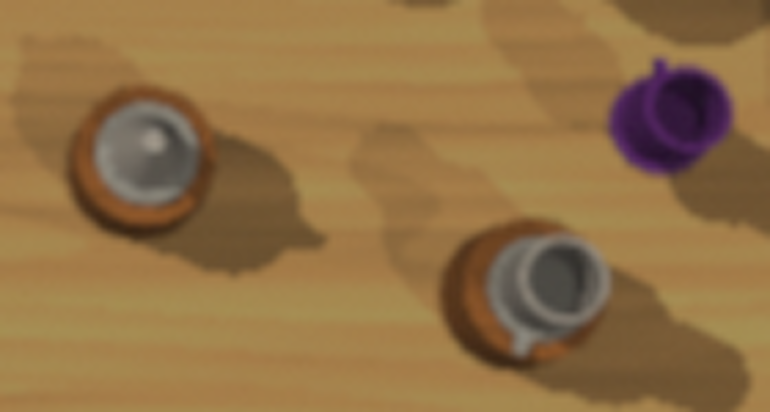

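View pics/c_side.png

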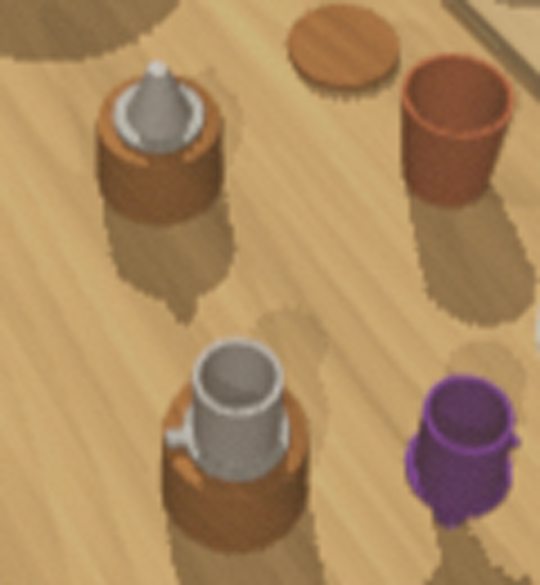

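View pics/c_wh.png

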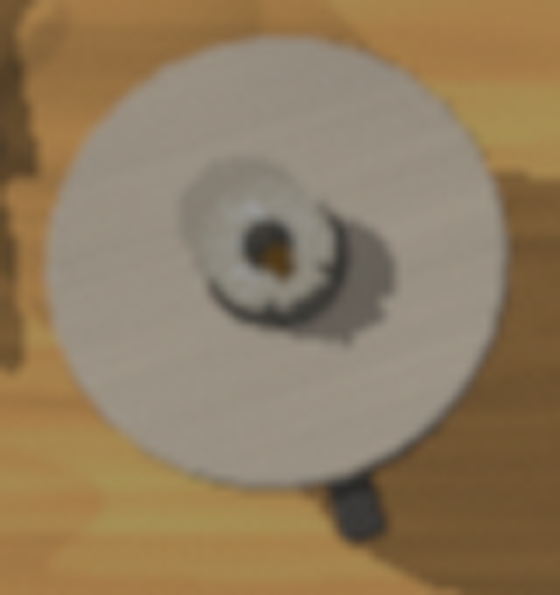

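The metal open cup at top (430,241), side (332,310), is the chuck: it is grey, cup-shaped and sits in a stand, with its tab at top crop (522,345). The other metal one has a cone, and the purple one is the look-alike. Next I measure its rim and tab and the hub.

Run:
```python
from h import *
np.set_printoptions(precision=1,suppress=True)
t=load('top0');s=load('side0')
T=lambda u,v:(330+u/5.5-.4,190+v/5.5-.4); S=lambda u,v:(280+u/4.5-.4,220+v/4.5-.4); W=lambda u,v:(215+u/7-.4,155+v/7-.4)
print('rim tri',tri((t,*T(563,280)),(s,*S(238,374))))
print('rim z114',atz(t,*T(563,280),114),atz(s,*S(238,374),114))
print('tab',tri((t,*T(522,345)),(s,*S(180,438))),atz(t,*T(522,345),64))
print('stand z58',atz(t,*T(527,290),58))
print('hub tri',tri((t,*W(268,240)),(s,289,166.5)),atz(t,*W(270,240),125),atz(s,289,166.5,125))
print('disc',atz(t,*W(276,263),100)); print('brake',atz(t,*W(362,525),80))
print(-np.array(t['R']).T@np.array(t['t']).ravel(), -np.array(s['R']).T@np.array(s['t']).ravel())
```

```text
rim tri [ 441.8 -334.7  111.2]
rim z114 [ 441.3 -333.8  114. ] [ 441.  -336.2  114. ]
tab [ 411.8 -324.5   59.1] [ 410.7 -323.    64. ]
stand z58 [ 441.6 -328.7   58. ]
hub tri [596.4 195.9 105.4] [592.3 191.9 125. ] [585.2 172.3 125. ]
disc [587.9 192.9 100. ]
brake [476.8 155.3  80. ]
[ 309.4    0.9 1349. ] [ 161.6 -761.5  898.5]
```

```bash
cat >> h.py <<'E'
def go(pos,a_deg):
    s=st();R=Rt(s);p=np.array(s['eef_pos']);a=np.deg2rad(a_deg)
    z=np.array([np.cos(a),np.sin(a),0]);y=np.array([0,0,-1.]);x=np.cross(y,z)
    Rg=np.stack([x,y,z],1)
    rv=Ro.from_matrix(R.T@Rg).as_rotvec(degrees=True); sh=R.T@(np.array(pos)-p)/1000
    print('pos',p.round(2),'a',np.rad2deg(np.arctan2(R[1,2],R[0,2])).round(2),'clk',s['clock'],'q6',s['qpos'][5].round(3),'open',s['opening'],'F',np.round(s['ft_force'],2))
    print('turn',rv.round(2),'shift',sh.round(4),'rows>=',max(np.linalg.norm(sh)/.05,np.linalg.norm(rv)/8.59))
E
python3 - <<'E'
from h import *
go([590,192,215],18)
E
```

```text
pos [198.2  566.12 246.75] a 70.7 clk 0.15 q6 -0.057 open 87.79161759887508 F [-0.42  0.15  0.13]
turn [8.00e-02 5.27e+01 4.00e-02] shift [ 0.4934  0.0321 -0.2236] rows>= 10.853239498580091
```

>>> move_arm --rows '[0,52.7,0,0.493,0.032,-0.224,-1,0,52.7,0,0.493,0.032,-0.224,-1,0,52.7,0,0.493,0.032,-0.224,-1,0,52.7,0,0.493,0.032,-0.224,-1,0,52.7,0,0.493,0.032,-0.224,-1,0,52.7,0,0.493,0.032,-0.224,-1,0,52.7,0,0.493,0.032,-0.224,-1,0,52.7,0,0.493,0.032,-0.224,-1,0,52.7,0,0.493,0.032,-0.224,-1,0,52.7,0,0.493,0.032,-0.224,-1,0,52.7,0,0.493,0.032,-0.224,-1,0,52.7,0,0.493,0.032,-0.224,-1,0,52.7,0,0.493,0.032,-0.224,-1,0,52.7,0,0.493,0.032,-0.224,-1,0,52.7,0,0.493,0.032,-0.224,-1,0,52.7,0,0.493,0.032,-0.224,-1]'

```text
clock: 1.75
eef_pos: [588.9, 193.2, 216.2]
ee_rot: [0.573, -0.572, 0.415, -0.415]
ft_force: [-0.5, -0.0, 0.6]
opening: 87.6
```

Run:
```python
from h import *
d=snap('wrist','w1'); go([590,192,215],18)
print(proj(d,[590,192,125])); u,v=map(int,proj(d,[590,192,125]))
crop(d,u-60,v-50,u+60,v+50,6,'w1c')
```

```text
pos [588.98 193.03 216.12] a 18.1 clk 1.8 q6 -0.054 open 87.61509072502184 F [-0.93  0.16  0.2 ]
turn [-0.04  0.1  -0.  ] shift [0.0013 0.0011 0.0007] rows>= 0.036704606020633065
(np.float64(315.5993217388391), np.float64(216.9366356634232))
```

View pics/w1c.png

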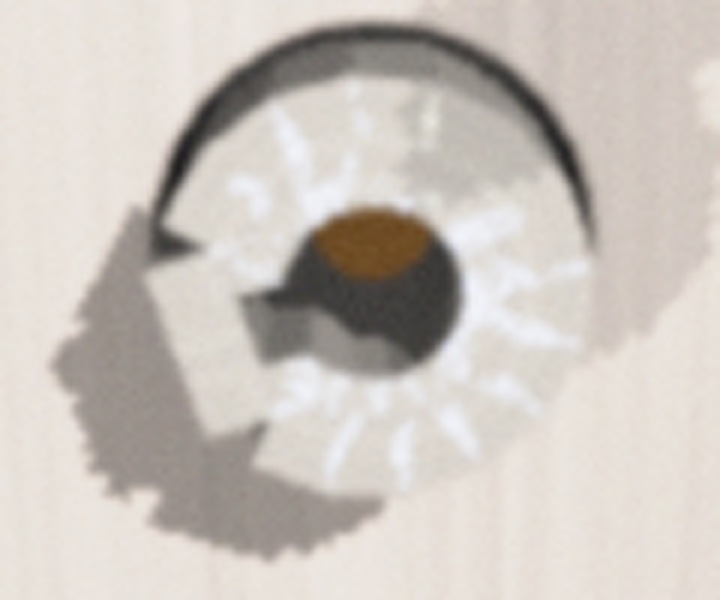

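View pics/w1.png

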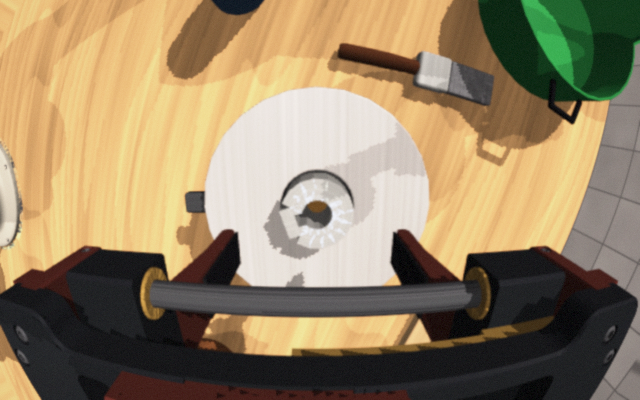

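Hub from above: bore centred at crop (374,292). The open keyway notch runs left and slightly down, with its outer corners at (240,297) and (267,360). The outer slots at (160,250) and (230,440) bound a separate raised pad at the hub rim.

Run:
```python
from h import *
np.set_printoptions(precision=2,suppress=True)
d=load('w1');s=load('side0');t=load('top0')
C=lambda u,v:(255+(u+.5)/6-.5,166+(v+.5)/6-.5)
for z in (125,):
    e=[atz(d,*C(u,v),z)[:2] for u,v in [(290,270),(318,232),(345,213),(375,207),(410,214),(440,240),(457,270),(463,300),(450,338),(425,362),(380,378)]]
    e=np.array(e,np.float32); (c,r_)=cv2.minEnclosingCircle(e)
    A=np.c_[2*e,np.ones(len(e))];q=np.linalg.lstsq(A,(e**2).sum(1),rcond=None)[0];print('bore',q[:2],np.sqrt(q[2]+q[0]**2+q[1]**2))
    h=np.array([atz(d,*C(u,v),z)[:2] for u,v in [(380,497),(480,467),(545,405),(585,350),(592,270),(545,175),(480,105),(360,75),(280,100),(205,165),(165,225)]])
    A=np.c_[2*h,np.ones(len(h))];Q=np.linalg.lstsq(A,(h**2).sum(1),rcond=None)[0];print('hub',Q[:2],np.sqrt(Q[2]+Q[0]**2+Q[1]**2))
    for u,v in [(240,297),(267,360),(253,329)]:
        p=atz(d,*C(u,v),z)[:2]-q[:2]; print(p,np.hypot(*p),np.rad2deg(np.arctan2(p[1],p[0])))
    p=atz(d,193,202,85)[:2]-q[:2];print('brake',p,np.rad2deg(np.arctan2(p[1],p[0])))
crop(s,250,145,330,205,8,'s_hub')
```

```text
bore [590.46 194.07] 11.246682432203567
hub [590.3  194.03] 27.75737970494508
[-16.25  -5.68] 17.210407891294576 -160.72471109254116
[-10.44 -12.72] 16.45307692749963 -129.3673132864917
[-13.4   -9.27] 16.287740307123816 -145.32577383857085
brake [-110.39  -36.16] -161.86137049853824
```

View pics/s_hub.png

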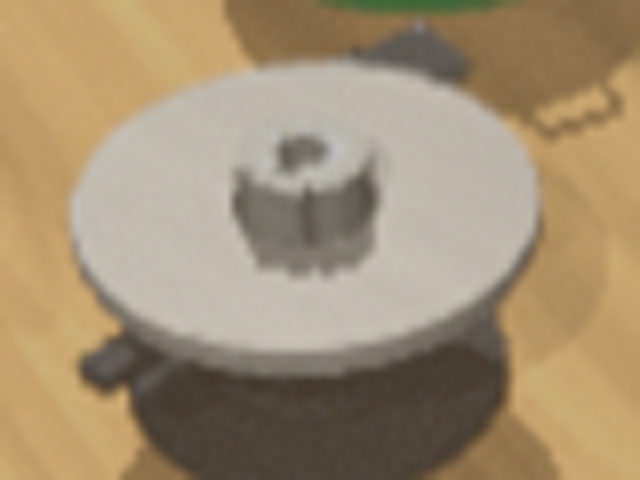

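Run:
```python
from h import *
np.set_printoptions(precision=2,suppress=True)
d=load('w1');s=load('side0');t=load('top0')
C=lambda u,v:(255+(u+.5)/6-.5,166+(v+.5)/6-.5)
b=(d,*C(374,292)); S=(s,250+303.5/8-.5,145+152.5/8-.5); T=(t,215+268.5/7-.5,155+240.5/7-.5)
print(tri(b,S),tri(b,T),tri(b,S,T))
go([441,-332,215],-37)
```

```text
[590.28 193.52 121.59] [591.65 193.43 123.15] [591.23 193.49 121.76]
pos [588.98 193.03 216.12] a 18.1 clk 1.8 q6 -0.054 open 87.61509072502184 F [-0.93  0.16  0.2 ]
turn [-0.03 55.1  -0.02] shift [ 0.45  0.   -0.3 ] rows>= 10.909679054694294
```

>>> move_arm --rows '[0,55.1,0,0.45,0,-0.3,-1,0,55.1,0,0.45,0,-0.3,-1,0,55.1,0,0.45,0,-0.3,-1,0,55.1,0,0.45,0,-0.3,-1,0,55.1,0,0.45,0,-0.3,-1,0,55.1,0,0.45,0,-0.3,-1,0,55.1,0,0.45,0,-0.3,-1,0,55.1,0,0.45,0,-0.3,-1,0,55.1,0,0.45,0,-0.3,-1,0,55.1,0,0.45,0,-0.3,-1,0,55.1,0,0.45,0,-0.3,-1,0,55.1,0,0.45,0,-0.3,-1,0,55.1,0,0.45,0,-0.3,-1,0,55.1,0,0.45,0,-0.3,-1,0,55.1,0,0.45,0,-0.3,-1,0,55.1,0,0.45,0,-0.3,-1]'

```text
clock: 3.4
eef_pos: [443.9, -327.5, 215.9]
ee_rot: [-0.316, 0.316, -0.633, 0.633]
ft_force: [-0.7, 1.0, 0.1]
opening: 87.8
```

Run:
```python
from h import *
d=snap('wrist','w2'); go([441,-332,95],-37)
u,v=map(int,proj(d,[441,-332,90])); print(u,v)
crop(d,u-60,v-50,u+60,v+50,6,'w2c')
```

```text
pos [ 443.86 -327.7   215.86] a -37.0 clk 3.45 q6 -0.052 open 87.58805225184646 F [ 0.18  0.18 -0.23]
turn [-0.02  0.   -0.  ] shift [0.0052 0.1209 0.0003] rows>= 2.4194481479981014
315 209
```

View pics/w2c.png

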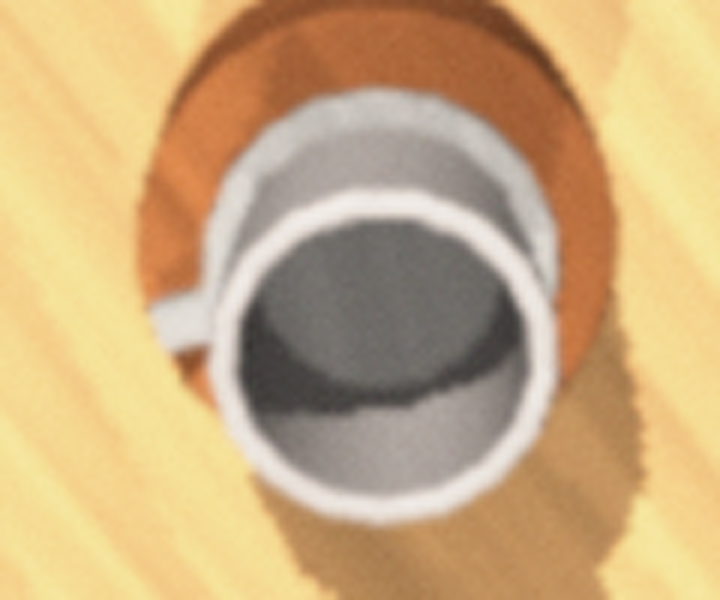

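The wrist view shows the chuck's rim centred at crop (383,354) and the tab's outer end at about (160,331), pointing left.

Run:
```python
from h import *
np.set_printoptions(precision=2,suppress=True)
d=load('w2');s=load('side0');t=load('top0')
C=lambda u,v:(255+(u+.5)/6-.5,159+(v+.5)/6-.5)
T=lambda u,v:(330+(u+.5)/5.5-.5,190+(v+.5)/5.5-.5); S=lambda u,v:(280+(u+.5)/4.5-.5,220+(v+.5)/4.5-.5)
def fit(P,z):
    e=np.array([atz(d,*C(u,v),z)[:2] for u,v in P]);A=np.c_[2*e,np.ones(len(e))];q=np.linalg.lstsq(A,(e**2).sum(1),rcond=None)[0];return q[:2],np.sqrt(q[2]+q[0]**2+q[1]**2)
rim=[(210,350),(557,350),(385,187),(383,522),(505,475),(260,475),(255,245),(515,240)]
print('rim114',fit(rim,114)); 
fl=[(203,250),(560,255),(380,87),(250,150),(510,150)]
print('flange64',fit(fl,64))
print('stand58',fit([(138,220),(617,230),(380,5),(200,75),(570,90)],58))
print('tri rim',tri((d,*C(383.5,354.5)),(t,*T(563,280)),(s,*S(238,374))),tri((d,*C(383.5,354.5)),(s,*S(238,374))))
c=fit(rim,114)[0]
for z in(64,61):
  a=atz(d,*C(160,331),z)[:2]; b=atz(d,*C(208,316),z)[:2]
  for cc in (c,fit(fl,64)[0]):
    v=a-cc; print(z,v,np.hypot(*v),np.rad2deg(np.arctan2(v[1],v[0])))
  v=a-b;print('edge',np.rad2deg(np.arctan2(v[1],v[0])))
```

```text
rim114 (array([ 442.83, -334.01]), np.float64(23.543967421292233))
flange64 (array([ 442.79, -334.09]), np.float64(28.54556355819959))
stand58 (array([ 443.95, -331.79]), np.float64(39.41822821048169))
tri rim [ 442.13 -334.48  110.48] [ 442.42 -334.27  110.27]
64 [-35.1   12.92] 37.40290298729715 159.7989098074178
64 [-35.06  12.99] 37.38576980893417 159.66412572146868
edge 160.89636639127778
61 [-35.91  12.41] 37.99380406510675 160.92807879615927
61 [-35.86  12.49] 37.97493867859988 160.79592410519356
edge 160.89636639127775
```

Run:
```python
from h import *
np.set_printoptions(precision=2,suppress=True)
go([442.8,-334.05,215],-37); go([442.8,-334.05,95.5],-37)
```

```text
pos [ 443.86 -327.7   215.86] a -37.0 clk 3.45 q6 -0.052 open 87.58805225184646 F [ 0.18  0.18 -0.23]
turn [-0.02  0.   -0.  ] shift [0.01 0.   0.  ] rows>= 0.12994763117119398
pos [ 443.86 -327.7   215.86] a -37.0 clk 3.45 q6 -0.052 open 87.58805225184646 F [ 0.18  0.18 -0.23]
turn [-0.02  0.   -0.  ] shift [0.01 0.12 0.  ] rows>= 2.4106851886842446
```

>>> move_arm --rows '[0,0,0,0.0057,0.02,0.003,-1,0,0,0,0.0057,0.06,0.003,-1,0,0,0,0.0057,0.09,0.003,-1,0,0,0,0.0057,0.11,0.003,-1,0,0,0,0.0057,0.12,0.003,-1,0,0,0,0.0057,0.12,0.003,-1,0,0,0,0.0057,0.12,0.003,-1]'

```text
clock: 4.15
eef_pos: [442.8, -335.3, 96.9]
ee_rot: [-0.315, 0.315, -0.632, 0.634]
ft_force: [-0.1, -0.4, 0.7]
opening: 87.8
```

Run:
```python
from h import *
go([442.8,-334.05,95.5],-37)
d=snap('wrist','w3'); s=snap('side','s3'); crop(s,270,240,410,350,5,'s3c')
```

```text
pos [ 442.83 -335.25   96.93] a -37.08 clk 4.15 q6 -0.062 open 87.7882968392927 F [-0.13 -0.4   0.67]
turn [-0.1  -0.08  0.01] shift [-0.0009  0.0014 -0.0007] rows>= 0.03738722038909202
```

View pics/w3.png

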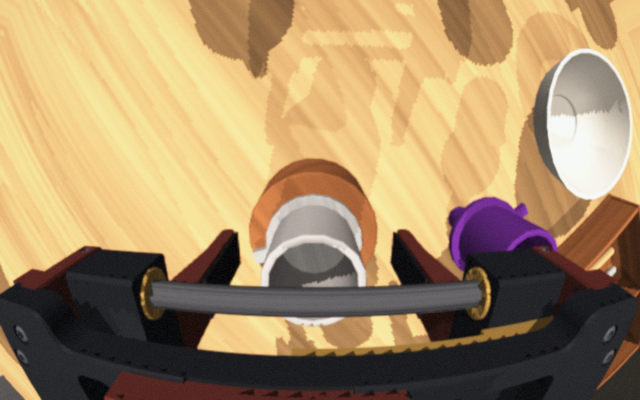

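View pics/s3c.png

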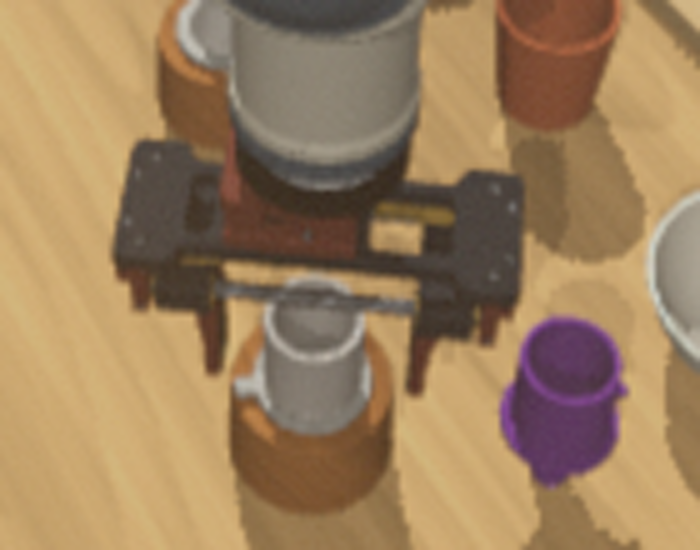

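>>> move_arm --rows '[0,0,0,-0.0005,0.001,-0.0005,-1,0,0,0,-0.0005,0.001,-0.0005,1,0,0,0,-0.0005,0.001,-0.0005,1,0,0,0,-0.0005,0.001,-0.0005,1,0,0,0,-0.0005,0.001,-0.0005,1,0,0,0,-0.0005,0.001,-0.0005,1,0,0,0,-0.0005,0.001,-0.0005,1,0,0,0,-0.0005,0.001,-0.0005,1]'

```text
clock: 5.05
eef_pos: [442.2, -334.4, 94.6]
ee_rot: [-0.315, 0.315, -0.633, 0.633]
ft_force: [0.1, -0.8, -0.5]
opening: 48.3
```

Run:
```python
from h import *
go([442.8,-334.05,95.5],-37)
```

```text
pos [ 442.2 -334.4   94.6] a -37.1 clk 5.05 q6 -0.061 open 48.296408262670795 F [ 0.14 -0.75 -0.54]
turn [-0.  -0.1  0. ] shift [-0.0006 -0.0009  0.0003] rows>= 0.022686021911576853
```

>>> move_arm --rows '[0,0,0,0,-0.01,0,1,0,0,0,0,-0.03,0,1,0,0,0,0,-0.06,0,1,0,0,0,0,-0.095,0,1,0,0,0,0,-0.125,0,1,0,0,0,0,-0.142,0,1,0,0,0,0,-0.15,0,1,0,0,0,0,-0.15,0,1,0,0,0,0,-0.15,0,1]'

```text
clock: 5.95
eef_pos: [441.9, -334.2, 243.3]
ee_rot: [0.315, -0.315, 0.634, -0.632]
ft_force: [0.1, -0.4, -2.3]
opening: 47.7
```

Run:
```python
from h import *
d=snap('wrist','w4'); s=snap('side','s4'); crop(d,240,180,400,300,5,'w4c'); crop(s,260,180,420,320,5,'s4c')
go([590,193.8,245],17.7)
```

```text
pos [ 441.8  -334.05  242.73] a -37.1 clk 6.05 q6 -0.061 open 48.630942627135084 F [ 0.75  0.04 -2.13]
turn [  0.16 -54.8   -0.09] shift [-0.5104 -0.0016 -0.2002] rows>= 10.965212537777528
```

View pics/w4c.png

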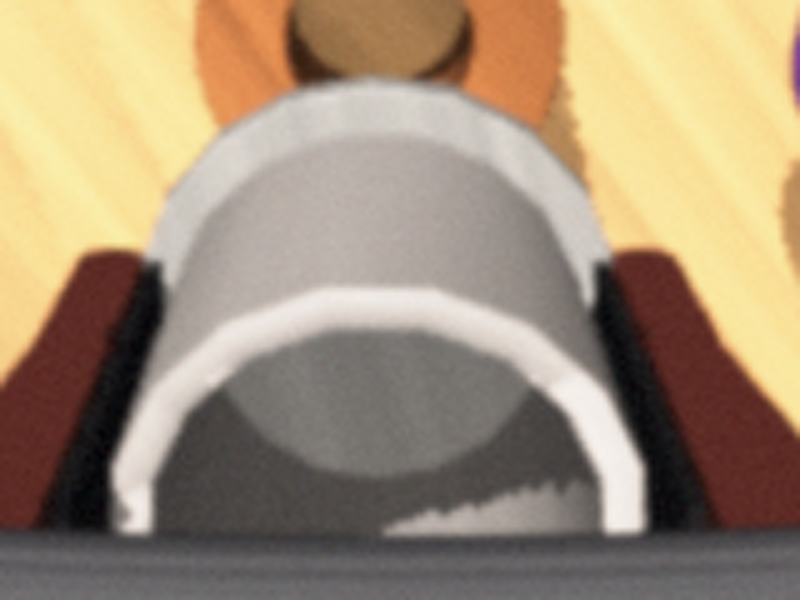

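View pics/s4c.png

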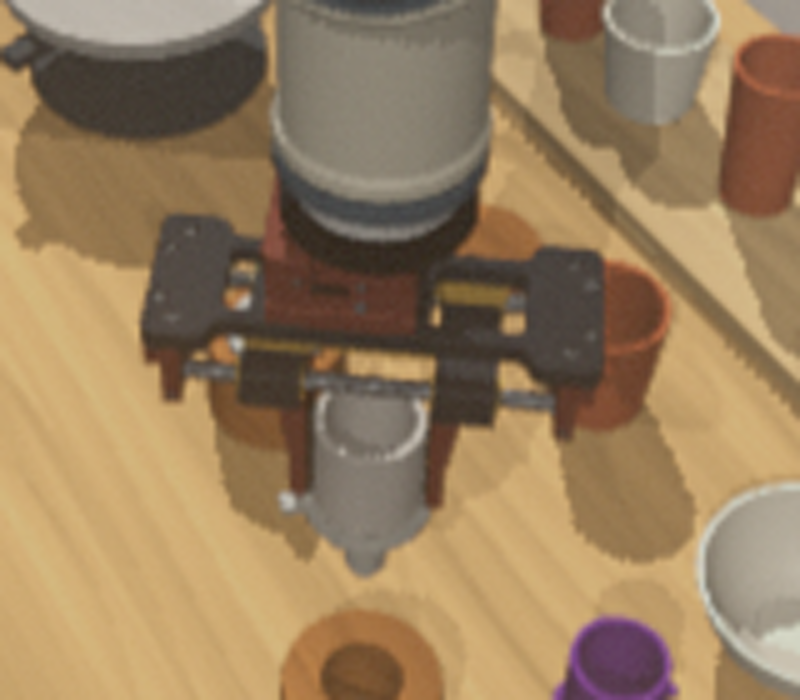

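Run:
```python
from h import *
np.set_printoptions(precision=5,suppress=True)
go([590.6,193.45,245],5.7)
```

```text
pos [ 441.8  -334.05  242.73] a -37.1 clk 6.05 q6 -0.061 open 48.630942627135084 F [ 0.75  0.04 -2.13]
turn [  0.16 -42.8   -0.08] shift [-0.5105 -0.0016 -0.1995] rows>= 10.961725172844274
```

>>> move_arm --rows '[0,-4,0,-0.03,-0.002,-0.012,1,0,-10,0,-0.07,-0.002,-0.027,1,0,-14,0,-0.11,-0.002,-0.043,1,0,-18,0,-0.15,-0.002,-0.059,1,0,-22,0,-0.19,-0.002,-0.074,1,0,-25,0,-0.23,-0.002,-0.09,1,0,-28,0,-0.27,-0.002,-0.106,1,0,-31,0,-0.31,-0.002,-0.121,1,0,-34,0,-0.35,-0.002,-0.137,1,0,-37,0,-0.39,-0.002,-0.152,1,0,-39,0,-0.43,-0.002,-0.168,1,0,-41,0,-0.465,-0.002,-0.182,1,0,-42,0,-0.49,-0.002,-0.192,1,0,-42.8,0,-0.505,-0.002,-0.197,1,0,-42.8,0,-0.5105,-0.002,-0.1995,1,0,-42.8,0,-0.5105,-0.002,-0.1995,1,0,-42.8,0,-0.5105,-0.002,-0.1995,1]'

```text
clock: 7.75
eef_pos: [591.0, 191.9, 246.6]
ee_rot: [-0.524, 0.524, -0.475, 0.475]
ft_force: [0.6, 0.3, -2.4]
opening: 48.3
```

Run:
```python
from h import *
np.set_printoptions(precision=5,suppress=True)
d=snap('wrist','w5'); s=snap('side','s5');t=snap('top','t5'); crop(s,230,80,350,200,5,'s5c');crop(d,240,140,400,300,4,'w5c')
go([590.6,193.45,210],5.7)
```

```text
pos [591.02 191.96 247.03] a 5.61 clk 7.9 q6 0.161 open 48.45527621415539 F [ 0.6  -0.26 -2.82]
turn [-0.03 -0.09  0.01] shift [-0.0015  0.037  -0.0003] rows>= 0.7412687515343214
```

View pics/s5c.png

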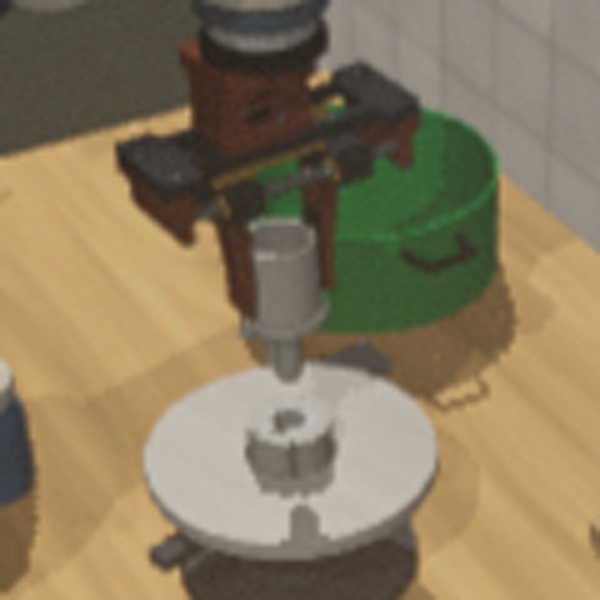

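View pics/w5c.png

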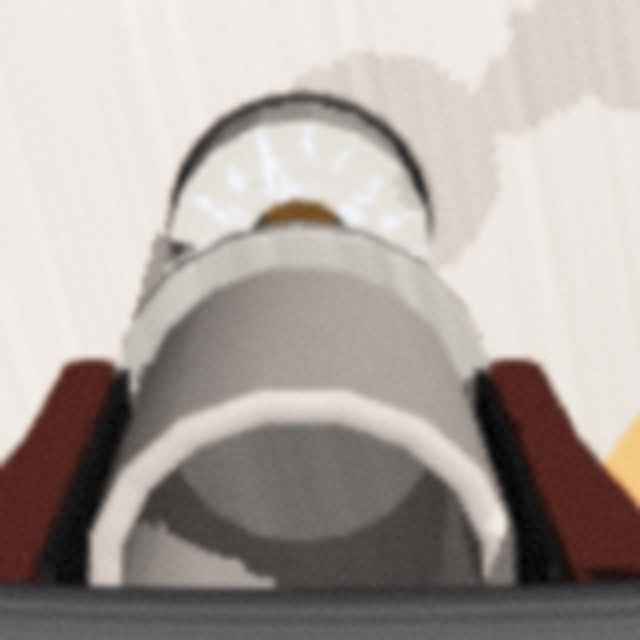

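>>> move_arm --rows '[0,0,0,-0.0015,0,0,1,0,0,0,-0.0015,0.015,0,1,0,0,0,-0.0015,0.03,0,1,0,0,0,-0.0015,0.042,0,1,0,0,0,-0.0015,0.05,0,1,0,0,0,-0.0015,0.05,0,1,0,0,0,-0.0015,0.05,0,1]'

```text
clock: 8.6
eef_pos: [590.8, 194.7, 196.5]
ee_rot: [-0.524, 0.524, -0.475, 0.474]
ft_force: [-0.5, -0.1, -1.5]
opening: 48.5
```

Run:
```python
from h import *
np.set_printoptions(precision=5,suppress=True)
go([590.6,193.45,190],5.7); print(st()['torque'])
s=snap('side','s6');crop(s,240,100,340,200,6,'s6c')
```

```text
pos [590.79 194.68 196.54] a 5.71 clk 8.6 q6 0.164 open 48.471257439609595 F [-0.47 -0.07 -1.48]
turn [0.01 0.01 0.  ] shift [ 0.0012  0.0065 -0.0003] rows>= 0.13319623068389733
[-0.05567  0.00978 -0.03606]
```

View pics/s6c.png

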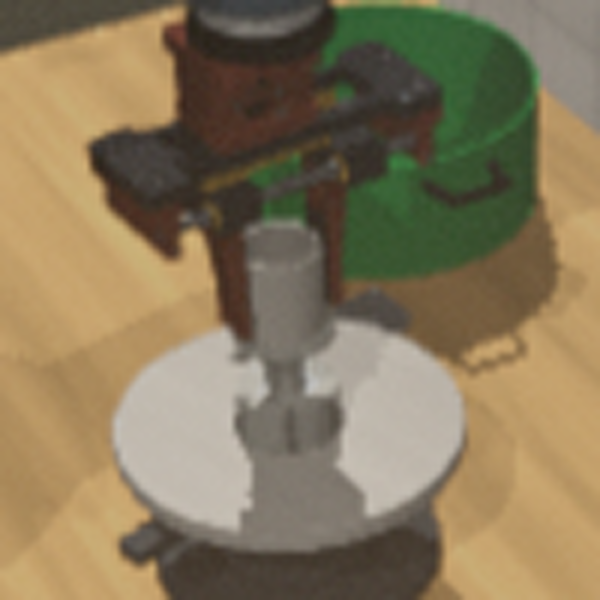

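>>> move_arm --rows '[0,0,0,0.001,0.002,0,1,0,0,0,0.001,0.004,0,1,0,0,0,0.001,0.005,0,1,0,0,0,0.001,0.006,0,1,0,0,0,0.001,0.007,0,1,0,0,0,0.001,0.007,0,1]'

```text
clock: 9.25
eef_pos: [591.2, 193.5, 190.1]
ee_rot: [0.524, -0.524, 0.474, -0.475]
ft_force: [0.3, -0.9, 0.5]
opening: 48.2
```

Run:
```python
from h import *
go([590.6,193.45,190],5.7); print(st()['torque'])
```

```text
pos [591.21 193.5  190.13] a 5.7 clk 9.25 q6 0.162 open 48.186649977199416 F [ 0.33 -0.9   0.51]
turn [-0.07 -0.    0.01] shift [-0.      0.0001 -0.0006] rows>= 0.01250874323903397
[-0.24559987 -0.05022989  0.01308307]
```

>>> move_arm --rows '[0,0,0,0,0.001,0,1,0,0,0,0,0.002,0,1,0,0,0,0,0.002,0,1]'

```text
clock: 9.55
eef_pos: [591.2, 193.5, 188.5]
ee_rot: [0.525, -0.524, 0.474, -0.475]
ft_force: [-0.0, -1.4, 3.5]
opening: 48.1
```

>>> move_arm --rows '[0,-2,0,0,0.001,0,1,0,-4,0,0,0.002,0,1,0,-6,0,0,0.002,0,1,0,-8,0,0,0.002,0,1,0,-9,0,0,0.002,0,1,0,-9,0,0,0.002,0,1]'

```text
clock: 10.15
eef_pos: [590.6, 193.8, 184.6]
ee_rot: [-0.559, 0.56, -0.432, 0.431]
ft_force: [0.3, -0.2, -3.0]
opening: 48.0
```

Run:
```python
from h import *
go([590.6,193.45,190],5.7); print(st()['torque'])
```

```text
pos [590.57 193.77 184.57] a 14.71 clk 10.15 q6 0.005 open 48.04666228136921 F [ 0.32 -0.18 -3.01]
turn [ 0.1   9.01 -0.01] shift [ 0.0003 -0.0054 -0.0001] rows>= 1.0488977944212177
[-0.06884389  0.04715255 -0.02510409]
```

The force has dropped back to the chuck's weight and z is falling, so the key is in the keyway. I'll centre the angle a little and go down.

>>> move_arm --rows '[0,-1,0,0,0.001,0,1,0,-2,0,0,0.003,0,1,0,-2,0,0,0.005,0,1,0,-2,0,0,0.007,0,1,0,-2,0,0,0.009,0,1,0,-2,0,0,0.009,0,1]'

```text
clock: 10.75
eef_pos: [590.8, 193.6, 176.1]
ee_rot: [-0.567, 0.567, -0.422, 0.422]
ft_force: [-0.0, 0.3, -2.5]
opening: 48.2
```

Run:
```python
from h import *
go([590.6,193.45,161],17); print(st()['torque'])
```

```text
pos [590.78 193.59 176.13] a 16.7 clk 10.75 q6 -0.029 open 48.19540421100669 F [-0.03  0.34 -2.46]
turn [ 0.04 -0.3  -0.  ] shift [ 0.0001  0.0151 -0.0002] rows>= 0.3025725173790897
[-0.03375155  0.06030392 -0.01324872]
```

>>> move_arm --rows '[0,0,0,0,0.002,0,1,0,0,0,0,0.004,0,1,0,0,0,0,0.006,0,1,0,0,0,0,0.008,0,1,0,0,0,0,0.01,0,1,0,0,0,0,0.012,0,1,0,0,0,0,0.013,0,1,0,0,0,0,0.013,0,1]'

```text
clock: 11.55
eef_pos: [591.1, 193.7, 164.1]
ee_rot: [0.568, -0.567, 0.422, -0.422]
ft_force: [-1.0, -0.0, 5.8]
opening: 48.3
```

Run:
```python
from h import *
go([590.6,193.45,161],17); print(st()['torque'])
```

```text
pos [591.12 193.67 164.09] a 16.7 clk 11.55 q6 -0.03 open 48.29033418024185 F [-0.96 -0.05  5.78]
turn [-0.05 -0.3   0.  ] shift [ 0.0001  0.0031 -0.0006] rows>= 0.0627313628070939
[-0.14337481  0.36888788 -0.00990112]
```

>>> move_arm --rows '[0,0,0,0,0.001,0,1,0,0,0,0,0.002,0,1,0,0,0,0,0.002,0,1]'

```text
clock: 11.85
eef_pos: [591.1, 193.7, 162.3]
ee_rot: [0.568, -0.567, 0.422, -0.422]
ft_force: [-1.6, -0.6, 6.7]
opening: 48.0
```

>>> move_arm --rows '[0,0,0,0,0.001,0,1,0,0,0,0,0.002,0,1,0,0,0,0,0.002,0,1]'

```text
clock: 12.15
eef_pos: [591.2, 193.7, 162.0]
ee_rot: [0.568, -0.567, 0.422, -0.423]
ft_force: [-3.4, -0.9, 12.3]
opening: 48.1
```

Run:
```python
from h import *
go([590.6,193.45,161],17); print(st()['torque'])
s=snap('side','s7');crop(s,240,110,340,210,6,'s7c')
```

```text
pos [591.15 193.68 162.02] a 16.7 clk 12.15 q6 -0.03 open 48.122579627780205 F [-3.35 -0.88 12.29]
turn [-0.14 -0.3   0.01] shift [ 0.0001  0.001  -0.0006] rows>= 0.0379913710071624
[-0.30386935  1.01908926 -0.04844272]
```

View pics/s7c.png

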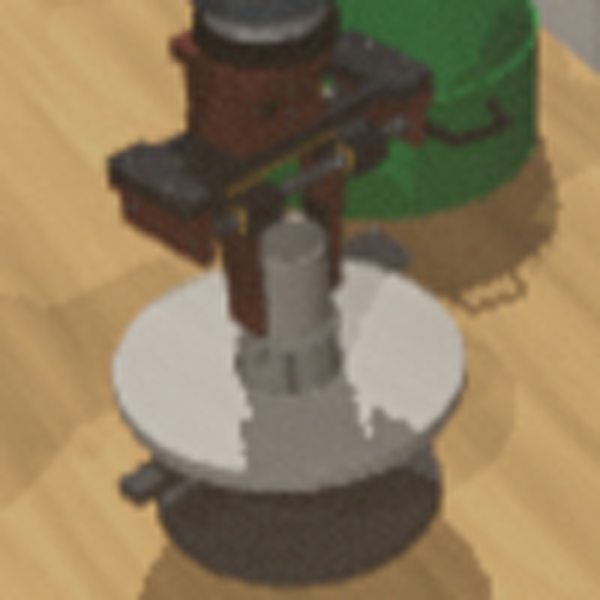

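>>> move_arm --rows '[0,0,0,0,0,-0.0006,1,0,0,0,0,0.001,-0.001,1,0,0,0,0,0.001,-0.001,1,0,0,0,0,0.001,-0.001,1]'

```text
clock: 12.6
eef_pos: [591.0, 193.6, 162.0]
ee_rot: [0.569, -0.566, 0.421, -0.423]
ft_force: [-1.9, -1.2, 14.2]
opening: 48.2
```

Run:
```python
from h import *
go([590.6,193.45,161],17); print(st()['torque'])
d=snap('wrist','w8');crop(d,240,170,400,300,5,'w8c')
s=snap('side','s8');crop(s,265,140,315,180,14,'s8c')
go([590.6,193.45,161],17); print(st()['torque'])
```

```text
pos [591.   193.59 162.02] a 16.7 clk 12.6 q6 -0.03 open 48.178422630833964 F [-1.91 -1.16 14.19]
turn [-0.3  -0.3   0.01] shift [ 0.      0.001  -0.0004] rows>= 0.04978867536247594
[-0.18231148  0.66794343 -0.04850632]
pos [591.01 193.61 162.03] a 16.7 clk 12.7 q6 -0.03 open 48.27946665881872 F [-1.57 -0.76 13.07]
turn [-0.3  -0.3   0.01] shift [ 0.      0.001  -0.0004] rows>= 0.04964384372674548
[-0.18461043  0.67877545 -0.0485628 ]
```

View pics/w8c.png

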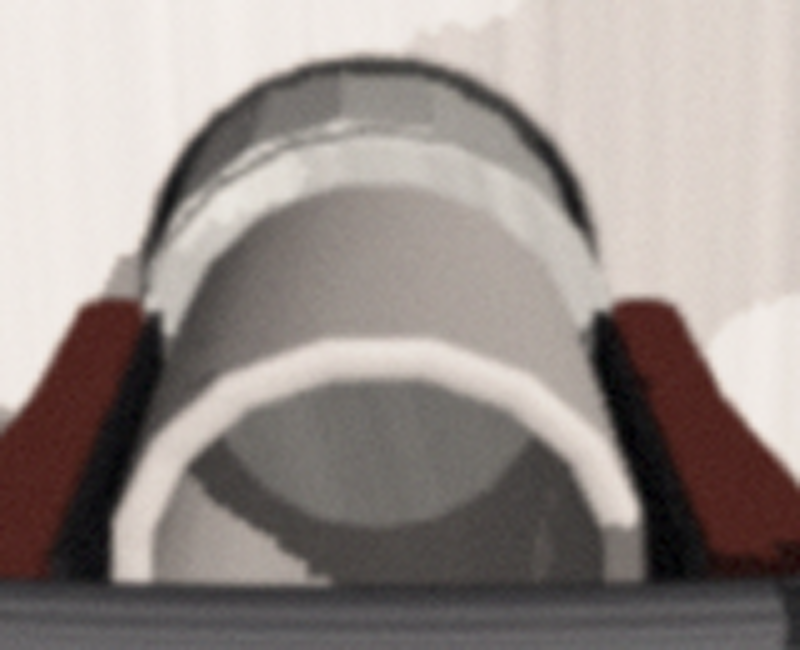

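View pics/s8c.png

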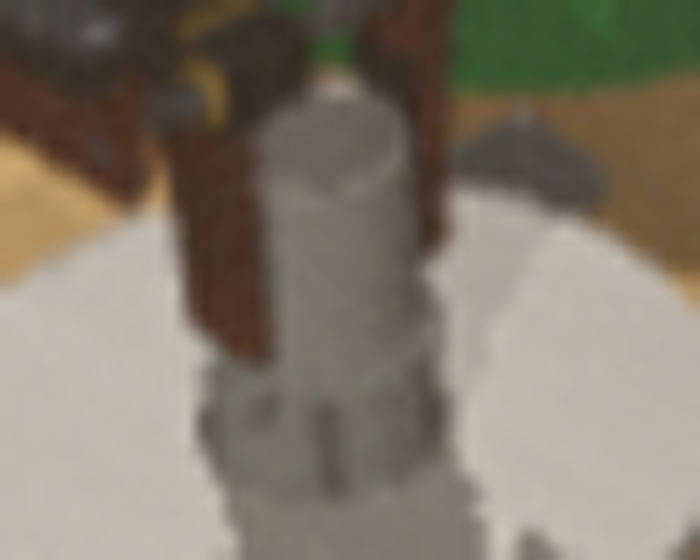

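Run:
```python
from h import *
d=load('w8'); x0,y0,k=265,175,7
im=cv2.resize(d['image'][175:260,265:370],None,fx=k,fy=k,interpolation=cv2.INTER_CUBIC); im0=im.copy()
c=np.array(d['s']['eef_pos'])[:2]
def circ(cc,r,z,col):
    for a in np.arange(0,360,3):
        u,v=proj(d,[cc[0]+r*np.cos(np.deg2rad(a)),cc[1]+r*np.sin(np.deg2rad(a)),z]); cv2.circle(im,(int((u-x0+.5)*k),int((v-y0+.5)*k)),1,col,-1)
h=(590.4,194.05)
circ(h,28,100,(0,0,255));circ(h,28,125,(0,255,0));circ(h,29,125,(255,0,0));circ(h,29,131,(255,0,255))
cv2.imwrite('pics/ov.png',im); cv2.imwrite('pics/ov0.png',im0)
```

```text
(no output)
```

View pics/ov.png

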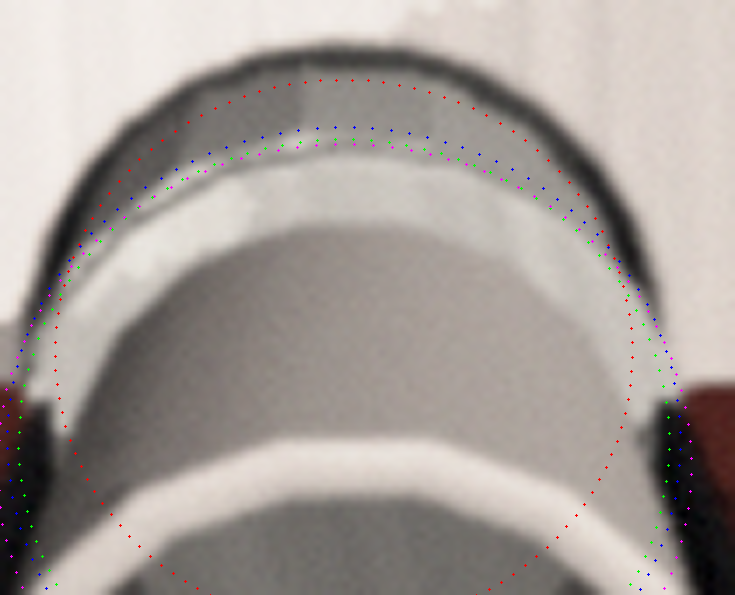

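View pics/ov0.png

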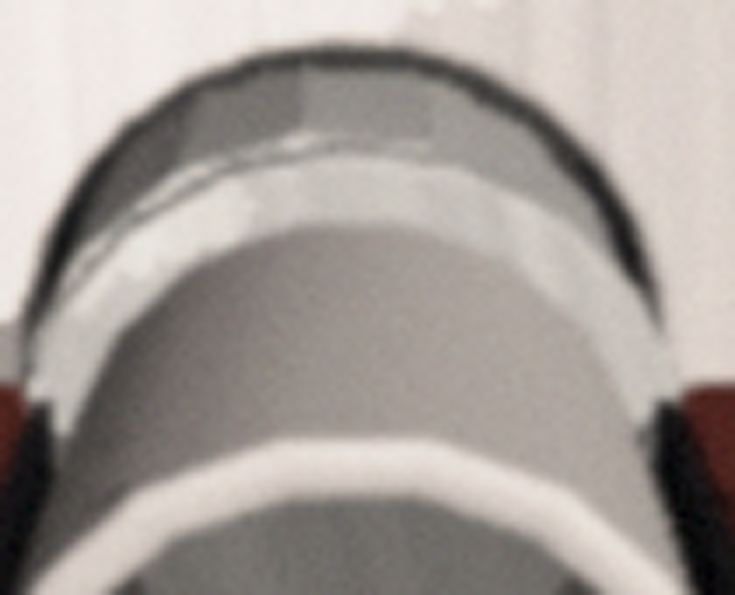

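The crop shows a sliver of hub face beyond the flange at the upper left, around (200,175). The chuck is seated but about 1 mm off-centre toward tool +z/+x, which agrees with the small side force. I'll ease it back to centre while keeping the pressure on.

>>> move_arm --rows '[0,0,0,-0.0004,0,-0.0004,1,0,0,0,-0.0007,0,-0.0009,1,0,0,0,-0.0007,0,-0.0009,1,0,0,0,-0.0007,0,-0.0009,1]'

```text
clock: 13.1
eef_pos: [590.7, 193.7, 162.1]
ee_rot: [0.569, -0.565, 0.42, -0.424]
ft_force: [0.3, -1.4, 11.6]
opening: 48.5
```

Run:
```python
from h import *
d=snap('wrist','w9');crop(d,265,175,370,260,7,'w9c')
go([590.6,193.45,161],17); print(st()['torque'])
```

```text
pos [590.66 193.66 162.08] a 16.67 clk 13.15 q6 -0.029 open 48.359233678107735 F [ 1.16 -0.16 12.66]
turn [-0.39 -0.33  0.06] shift [ 0.0002  0.0011 -0.0001] rows>= 0.05980654723798251
[-0.3372791   0.15553705 -0.01073014]
```

View pics/w9c.png

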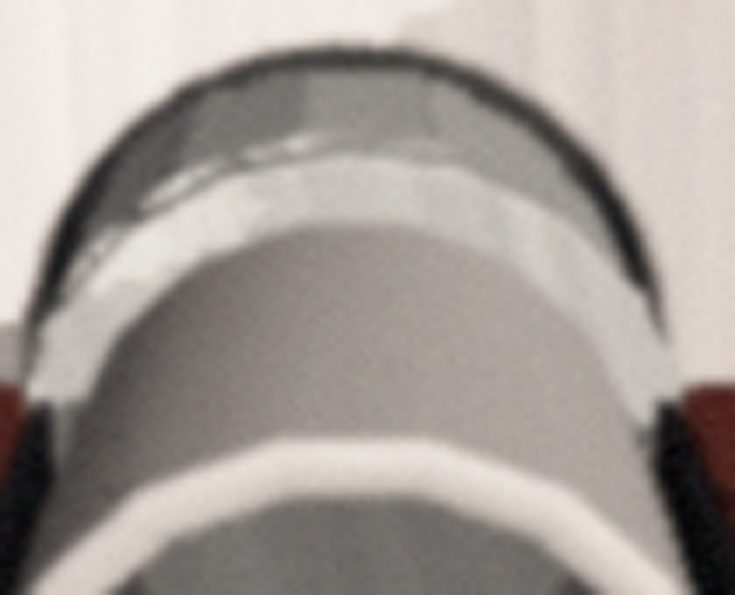

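>>> move_arm --rows '[-0.4,0,0,0,0,0,1,-0.4,0,0,0,0.001,0,1,-0.4,0,0,0,0.001,0,1,-0.4,0,0,0,0.001,0,1,-0.4,0,0,0,0.001,0,1]'

```text
clock: 13.65
eef_pos: [590.9, 193.7, 162.0]
ee_rot: [0.567, -0.567, 0.422, -0.423]
ft_force: [-0.4, -1.8, 15.2]
opening: 48.1
```

Run:
```python
from h import *
d=snap('wrist','w10');crop(d,265,175,370,260,7,'w10c')
go([590.6,193.45,161],17); print(st()['torque'])
s=snap('side','s10');crop(s,265,140,315,180,14,'s10c')
go([590.6,193.45,161],17)
```

```text
pos [590.84 193.71 161.98] a 16.68 clk 13.7 q6 -0.029 open 48.40910638462604 F [ 0.21 -1.68 15.51]
turn [-0.06 -0.32  0.06] shift [ 0.0002  0.001  -0.0003] rows>= 0.03875135015331178
[-0.27653671  0.09268834  0.11058326]
pos [590.86 193.72 162.  ] a 16.68 clk 13.75 q6 -0.029 open 48.40768740441364 F [ 0.14 -1.35 13.89]
turn [-0.06 -0.32  0.06] shift [ 0.0002  0.001  -0.0003] rows>= 0.03908685610853275
```

View pics/w10c.png

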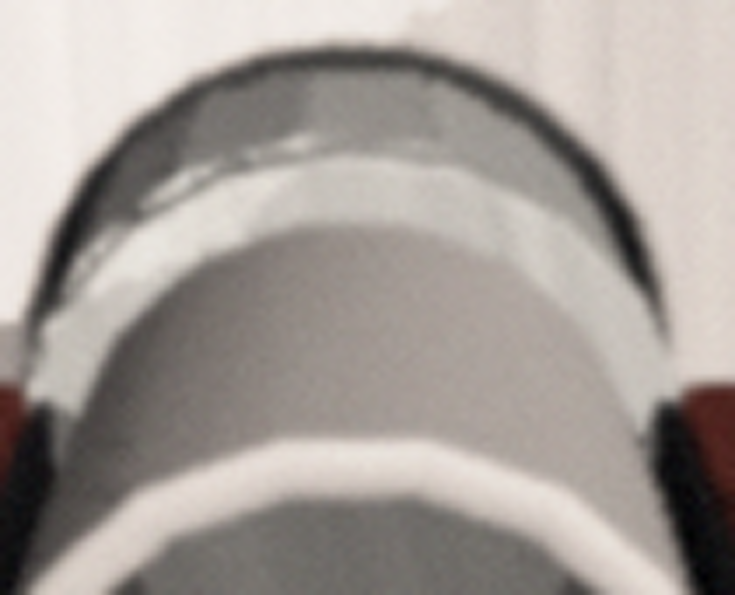

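View pics/s10c.png

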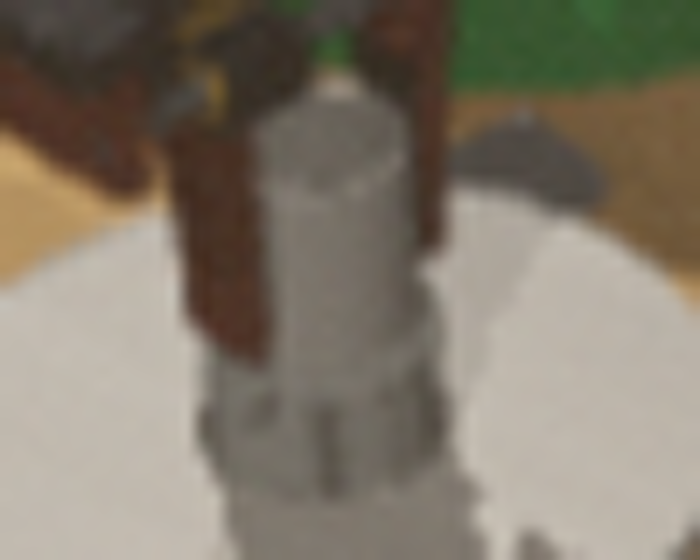

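The wrist crop shows the flange down on the hub with the cup sitting in the jaws as it was after the lift. The patches at (180,180) lie where the flange's side wall projects. The stop is hard: z stays at 162.0 while the push rises from 9 N to about 17 N. The jaws read 48.4 mm, so I'm handing in.

Run:
```python
from h import *
go([590.6,193.45,161],17)
print(r.job_done())
```

```text
pos [590.86 193.72 162.  ] a 16.68 clk 13.75 q6 -0.029 open 48.40768740441364 F [ 0.14 -1.35 13.89]
turn [-0.06 -0.32  0.06] shift [ 0.0002  0.001  -0.0003] rows>= 0.03908685610853275
the job is handed in; nothing more can be done
None
```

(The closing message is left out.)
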